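# Hold a sample cell in the colour reader's slot

### The arm

A 6-joint arm with a two-finger parallel gripper is mounted at the origin on the work surface. World frame = base frame: x ahead of the robot, y to its left, z up, the work surface at z = 0. Lengths are in m, angles in degrees, forces in N, time in s.
With the tool pointing down it reaches from about 0.325 to 0.925 m from the base axis. Payload 3.1 kg.
Tool frame: the origin (TCP) lies between the finger pads; the fingertips stand 25 mm ahead of it and the grasp point (between the pads) lies 6 mm ahead of it; z points along the fingers, y is the line along which they close (so a half turn about z gives the same grasp; the last joint's range is limited). The gripper opens to 85 mm and grips with 20 to 120 N. Pads are 22 mm wide; open, the fingers measure 114 mm over their backs; the gripper's body (76 mm by 85 mm) begins 54 mm behind the grasp point. The pads swing forward as they close: fully open they stand 13 mm farther back than shut.
Start: joints at [65.936, 12.427, 92.441, -0, 75.132, -6.429], TCP at [0.189, 0.596, 0.256] pointing down, gripper open.
Joint ranges: [-157.48, 157.48], [-44.54, 120.13], [17.64, 146.25], [-64.5, 244.5], [7.68, 150.69], [-147.95, 147.95]. Speed limits (degrees/s): [159.86, 159.86, 180, 180, 180, 180].

### API

Orientations are given as a 3x3 rotation matrix whose columns are the frame's x, y, z axes.
In Python, from bench import arm gives the robot as it stands.
- The arm moves only by the tool arm_command, never from a script. Its argument "rows" is a list of rows, each a list of 3 entries, a list of its own where there are three numbers: the turn, a rotation vector about the tool's x, y, z in degrees, then the shift along the tool's x, y, z in mm, then the gripper command: -1 is fully open, 1 is shut, values between are in proportion. A call has 1 to 8 rows; each row shifts and turns the commanded pose from where the row before left it, along the tool's axes as they then stand; what a row does not reach is not made up. A row lasts 1/12 s, in which the tool goes at most 41.7 mm and 7.16 degrees, less where a joint would pass 70% of its speed; a pose out of reach is approached as far as the arm can. A call with a gripper value outside its range is refused whole. The fingers move at their own pace and stop on an object; "newtons" is the grip in N (left out, the last holds). Time passes only in rows, so rows that do not move let the fingers close. It gives the time, the measured TCP pose, the force, the opening and the grip force at its end, in the units of the state.
- arm.get_obs(): the state, without advancing time (a new reading comes with each control period).
- arm.get_image(name): name is "side" or "top"; returns a dict with "pixels" (384x512x3 uint8, red, green, blue), "mtx" (3x3 intrinsics, pixels), "k1" (the pictures are not rectified: a ray, as slopes to the right and down, at radius r is drawn at 1 + k1 r^2 times it, then the intrinsics apply), "extrinsics" (4x4, takes a point from camera to world coordinates). Camera axes: x right, y up, looking along -z (the intrinsics and any distortion apply to the point x, -y, -z); pixel columns grow to the right and rows downward; lengths in m; the calibration is good to about 2 mm. A picture is of the moment at which its call begins. There is no depth.
- arm.close_job(): hands the job in; it is judged then, once.
The state is a dict: "clock": time; "qpos": joint angles; "qvel": joint speeds; "tau": joint torques, N m; "tcp_pos": TCP position; "eef_rot": TCP orientation; "contact_force": force on the tool from outside, world axes, zero at the start; "moment": the same for the moment, N m; "finger_gap": finger opening in m; "grasp_force": force on a finger pad.
Only numpy, scipy, OpenCV 4.12 (cv2) and the standard library are available. Lean on these libraries where they do the work, as an engineer would, in place of code of your own. Each camera call takes 0.05 s, during which the arm holds its last target. There are 200 camera calls.

### The job

Take the wide flat sample cell out of the stand, lower it through the slot in the lid of the colour reader until about two thirds of its amber glass is inside, and finish while still holding it there by its stopper, hanging upright and free and not resting on the reader. The glass is thin: squeeze the cell with no more than 12 N and do not force it against the reader. Leave the other samples and the loose things on the bench where they are.

Things in the scene. Friction and masses are not known exactly. Their poses are not given: they have to be found in the camera images.
- wide_cell: the cell to use: flat amber glass block 12 (x) x 40 (y) x 60 (z) mm with a black stopper 20 (x) x 34 (y) x 30 mm on top of it, centred, 90 mm tall in all, 53 to 98 g. Origin: centre of the glass's underside; z up, y along its width. Its underside stands 10 mm above the bench in any one of the stand's three wells; about 50 mm of glass and the stopper stick out
- stand: fixed aluminium block 50 (x) x 200 (y) x 30 (z) mm with three equal wells in a row along its y, 65 mm apart, each 16 (x) x 44 (y) mm and 20 mm deep. Origin: centre of its underside, on the bench. What stands in the wells has nearly the stand's yaw
- reader: the colour reader: fixed closed box, grey with a white lid, 160 (x) x 150 (y) x 110 (z) mm, display on its -x face, four flat round keys along the -x edge of its lid, hollow inside, lid 12 mm thick. Origin: centre of its underside
- slot (a point): centre of the slot in the reader's lid, on the lid's upper face, 110 mm above the bench; same axes as the reader. The slot is 14 (x) x 42 (y) mm, so 2 mm bigger than the glass each way, with a 3 mm bevel round its mouth; the stopper is too thick to pass. Below the slot is an empty dark chamber whose floor is 104 mm below the lid's upper face: nothing inside carries the cell
- narrow_cell: flat amber cell like the wide one but only 22 mm wide (glass 12 x 22 x 60 mm, stopper 20 x 18 x 30 mm), standing in another well; leave it. Origin: centre of its underside
- vial: round amber vial 14 mm in diameter with a black cap 20 mm in diameter, 86 mm tall, standing in another well; leave it. Origin: centre of its underside
- bottle_small: loose amber bottle, 38 mm in diameter, 80 mm tall, between stand and reader; leave it. Origin: centre of its underside
- bottle_tall: loose amber bottle, 46 mm in diameter, 105 mm tall, beyond them; leave it. Origin: centre of its underside
- jar: loose low clear jar with white lid, 54 mm in diameter, 50 mm tall, between stand and reader; leave it. Origin: centre of its underside
- mug: loose white mug, 76 mm in diameter, 90 mm tall, beyond them; leave it. Origin: centre of its underside
- spatula: loose spatula 170 mm long, lying beyond stand and reader, its length across the bench; leave it. Origin: under the middle of its length
Things that resemble listed ones, but are neither listed nor needed, are in the scene too. Several things have the shape of the stand; the one meant has the colours described above. Leave any turquoise look-alike of the wide_cell alone.

How it is judged:
By the outcome, as a careful person would: the job done as asked, in the order asked, and still so for the second after the job is handed in, while the arm keeps its last pose, push and grip.
It also fails if it takes over 58 s, if anything falls off the work surface, if the arm or the gripper's body presses on something with over 40 N, if the wrist force passes 120 N, or if a joint passes its speed limit or range.

## Working session

There is one attempt and no reset: what is moved stays moved. The work goes in short steps, Python scripts to look and compute and a tool call to move; the robot and the scene stay as the last step left them, time stands still between calls to the robot, and variables do not carry over. Pictures are saved under pics/ and viewed, at most 10 in all, crops included, and the job is handed in when it is done.

Besides the shell and the picture viewer there is one more tool, called after "Request:" by a JSON object that holds its "method" and its "body", one argument or row to a line. arm_command: Moves the arm, as the interface text tells. Its arguments: {"type":"object","properties":{"rows":{"type":"array"},"newtons":{"type":"number"}},"required":["rows"]}

```bash
ls; mkdir -p pics
cat > h.py <<'E'
import numpy as np, cv2
from bench import arm
def shot(name,fn=None):
    im=arm.get_image(name)
    if fn: cv2.imwrite(f'pics/{fn}.png',im['pixels'][:,:,::-1]); np.savez(f'pics/{fn}.npz',**im)
    return im
def crop(im,u0,v0,u1,v1,s,fn):
    c=im['pixels'][v0:v1,u0:u1,::-1]
    cv2.imwrite(f'pics/{fn}.png',cv2.resize(c,None,fx=s,fy=s,interpolation=cv2.INTER_CUBIC))
def proj(im,P):
    E=np.linalg.inv(im['extrinsics']);p=np.atleast_2d(P)@E[:3,:3].T+E[:3,3]
    s=np.c_[p[:,0],-p[:,1]]/-p[:,2:3]; s*=1+im['k1']*(s**2).sum(1,keepdims=True)
    K=im['mtx']; return np.c_[K[0,0]*s[:,0]+K[0,2],K[1,1]*s[:,1]+K[1,2]]
def ray(im,uv):
    d=cv2.undistortPoints(np.array([[uv]],float),im['mtx'],np.array([float(im['k1']),0,0,0]))[0,0]
    # forward-model same form as OpenCV k1
    E=im['extrinsics']; return E[:3,3],E[:3,:3]@np.array([d[0],-d[1],-1])
def onz(im,uv,z):
    o,d=ray(im,uv); return o+d*(z-o[2])/d[2]
E
python3 - <<'E'
from h import *
a=shot('top','top0');b=shot('side','side0')
for i in(a,b): print(i['mtx'],i['k1'],i['extrinsics'].round(3))
o=arm.get_obs();print(o)
cv2.imwrite('pics/both.png',cv2.resize(np.vstack([a['pixels'],b['pixels']])[:,:,::-1],None,fx=.78,fy=.78))
E
```

```text
pics
[[423.85886184   0.         260.90215317]
 [  0.         423.85886184 194.87785451]
 [  0.           0.           1.        ]] -0.08451435469029597 [[ 2.000e-03  9.990e-01 -5.200e-02  4.310e-01]
 [-1.000e+00  1.000e-03 -1.800e-02  5.000e-03]
 [-1.800e-02  5.200e-02  9.980e-01  1.203e+00]
 [ 0.000e+00  0.000e+00  0.000e+00  1.000e+00]]
[[484.7886255    0.         257.90295162]
 [  0.         484.7886255  191.27584836]
 [  0.           0.           1.        ]] 0.03423523072970217 [[ 0.8    0.33  -0.501 -0.095]
 [-0.6    0.407 -0.689 -0.807]
 [-0.024  0.852  0.523  0.7  ]
 [ 0.     0.     0.     1.   ]]
{'clock': 0.1, 'qpos': array([ 6.59361532e+01,  1.24711452e+01,  9.25216262e+01, -1.40568511e-04,
        7.51333848e+01, -6.42932096e+00]), 'qvel': array([-0.12310794, -0.03153969, -0.23023422,  0.07247191,  0.0750956 ,
        0.0291942 ]), 'tau': array([ 2.26986208e-04, -3.98079228e+01, -3.04970706e+01, -1.21487446e-04,
        4.25613704e-03, -6.33245486e-05]), 'tcp_pos': array([0.18904031, 0.59499167, 0.25509143]), 'eef_rot': array([[-9.53008372e-01,  3.02942637e-01, -8.95644619e-04],
       [ 3.02943862e-01,  9.53006280e-01, -2.01144832e-03],
       [ 2.44201489e-04, -2.18825713e-03, -9.99997576e-01]]), 'contact_force': array([ 0.24377117, -0.24568044, -0.27001387]), 'moment': array([ 0.04988527,  0.00586925, -0.01354584]), 'grasp_force': 0.0, 'finger_gap': 0.08524272967681398}
```

View pics/top0.png

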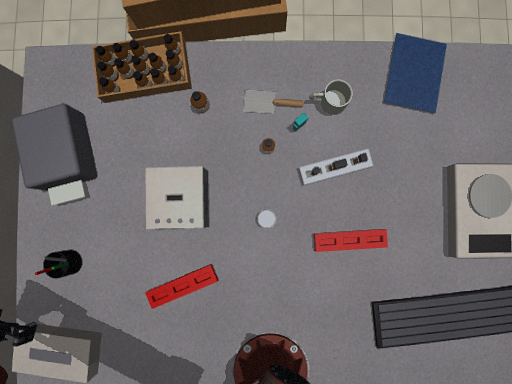

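View pics/side0.png

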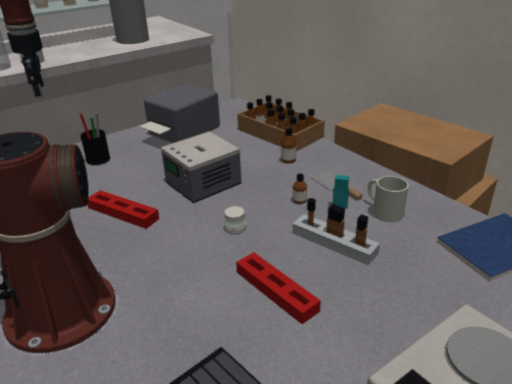

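Run:
```python
from h import *
a=dict(np.load('pics/top0.npz'));b=dict(np.load('pics/side0.npz'))
crop(a,290,140,385,190,8,'c1');crop(b,285,190,385,260,6,'c2');crop(a,140,155,215,235,7,'c3')
x=cv2.imread('pics/c1.png');y=cv2.imread('pics/c2.png')
print(x.shape,y.shape)
```

```text
(400, 760, 3) (420, 600, 3)
```

View pics/c1.png

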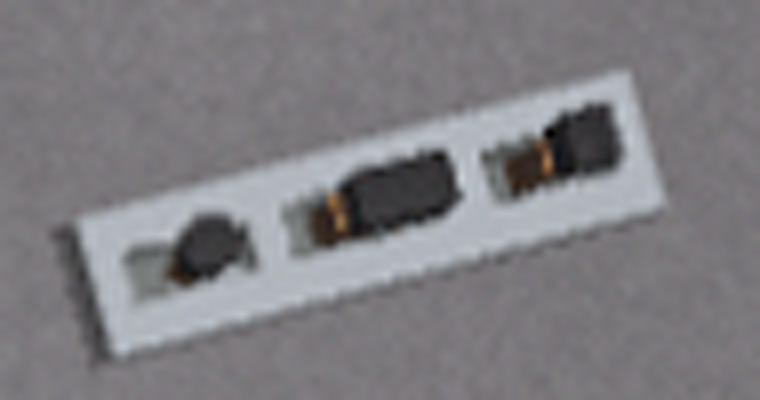

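View pics/c2.png

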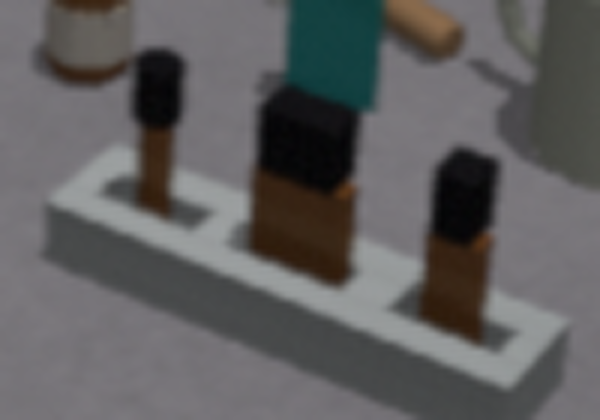

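View pics/c3.png

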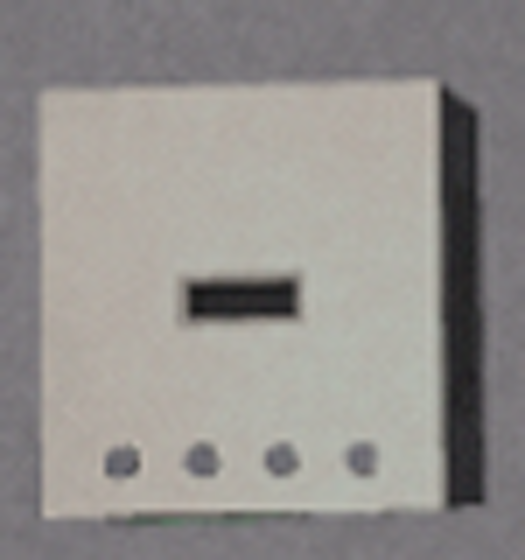

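```bash
cat >> h.py <<'E'
from scipy.optimize import least_squares
def unc(p,u0,v0,s): return (np.array(p,float)+.5)/s-.5+[u0,v0]
def fitbox(im,uv,hx,hy,z,yaw0):
    """fit x,y,yaw of rectangle at height z; corners matched in order (-x+y),(-x-y)... given as local signs"""
    return None
E
python3 - <<'E'
from h import *
a=dict(np.load('pics/top0.npz'))
def rep(n,pts,u0,v0,s,z):
    P=np.array([onz(a,p,z)[:2] for p in unc(pts,u0,v0,s)])
    e=(P[1]-P[0]+P[2]-P[3])/2;f=(P[2]-P[1]+P[3]-P[0])/2
    print(n,'c',P.mean(0).round(4),'long',np.linalg.norm(e).round(4),np.degrees(np.arctan2(e[1],e[0])).round(2),'short',np.linalg.norm(f).round(4),np.degrees(np.arctan2(f[1],f[0])).round(2))
rep('stand',[(80,218),(630,70),(665,207),(115,355)],290,140,8,.03)
rep('stopper',[(340,172),(448,150),(462,203),(352,238)],290,140,8,.1)
rep('lid',[(42,92),(440,82),(443,508),(42,518)],140,155,7,.11)
rep('slot',[(183,279),(299,276),(300,318),(184,322)],140,155,7,.11)
rep('slotin',[(188,285),(296,284),(297,315),(189,319)],140,155,7,.11)
E
```

```text
stand c [ 0.5727 -0.1827] long 0.1992 -74.84 short 0.0493 -166.23
stopper c [ 0.5713 -0.1804] long 0.0371 -75.24 short 0.02 -168.27
lid c [0.4816 0.2515] long 0.1502 -88.51 short 0.1586 -179.09
slot c [0.4817 0.2512] long 0.0436 -88.22 short 0.0158 -177.93
slotin c [0.481  0.2508] long 0.0406 -88.62 short 0.0121 -177.51
```

Request:
{"method": "arm_command", "body": {
  "rows": [
    [[0,0,7],[0,0,0],-1],
    [[0,0,7],[0,0,0],-1],
    [[0,0,7],[0,0,0],-1],
    [[0,0,7],[0,0,0],-1],
    [[0,0,7],[0,0,0],-1],
    [[0,0,7],[0,0,0],-1],
    [[0,0,7],[0,0,0],-1],
    [[0,0,7],[0,0,0],-1]
  ]
}}

```text
clock: 0.77
tcp_pos: [0.1891, 0.5952, 0.2555]
eef_rot: [[-0.276, 0.961, -0.001], [0.961, 0.276, -0.001], [-0.001, -0.001, -1.0]]
contact_force: [0.1, -0.2, 0.3]
finger_gap: 0.0854
grasp_force: 0.0
```

Request:
{"method": "arm_command", "body": {
  "rows": [
    [[0,0,1.7],[0,0,0],-1],
    [[0,0,0],[-38.5,7.8,0],-1],
    [[0,0,0],[-38.5,7.8,0],-1],
    [[0,0,0],[-38.5,7.8,0],-1],
    [[0,0,0],[-38.5,7.8,0],-1],
    [[0,0,0],[-38.5,7.8,0],-1],
    [[0,0,0],[-38.5,7.8,0],-1],
    [[0,0,0],[-38.5,7.8,0],-1]
  ]
}}

```text
clock: 1.43
tcp_pos: [0.3104, 0.3468, 0.2558]
eef_rot: [[-0.254, 0.967, -0.0], [0.967, 0.254, -0.001], [-0.0, -0.001, -1.0]]
contact_force: [0.8, 0.3, 0.6]
finger_gap: 0.0853
grasp_force: 0.0
```

Request:
{"method": "arm_command", "body": {
  "rows": [
    [[0,0,0],[-38.5,7.8,0],-1],
    [[0,0,0],[-38.5,7.8,0],-1],
    [[0,0,0],[-38.5,7.8,0],-1],
    [[0,0,0],[-38.5,7.8,0],-1],
    [[0,0,0],[-38.5,7.8,0],-1],
    [[0,0,0],[-38.5,7.8,0],-1],
    [[0,0,0],[-38.5,7.8,0],-1],
    [[0,0,0],[-38.5,7.8,0],-1]
  ]
}}

```text
clock: 2.1
tcp_pos: [0.4488, 0.0647, 0.256]
eef_rot: [[-0.253, 0.967, -0.0], [0.967, 0.253, 0.0], [0.0, -0.0, -1.0]]
contact_force: [0.1, 1.1, -0.2]
finger_gap: 0.0854
grasp_force: 0.0
```

Request:
{"method": "arm_command", "body": {
  "rows": [
    [[0,0,0],[-38.5,7.8,0],-1],
    [[0,0,0],[-38.5,7.8,0],-1],
    [[0,0,0],[-38.5,7.8,0],-1],
    [[0,0,0],[-38.5,7.8,0],-1],
    [[0,0,0],[-38.5,7.8,0],-1],
    [[0,0,0],[-38.5,7.8,0],-1],
    [[0,0,0],[-38.5,7.8,0],-1],
    [[0,0,0],[0,0,0],-1]
  ]
}}

```text
clock: 2.77
tcp_pos: [0.5716, -0.1867, 0.2554]
eef_rot: [[-0.248, 0.969, 0.001], [0.969, 0.248, -0.004], [-0.004, 0.0, -1.0]]
contact_force: [0.5, 0.9, -0.8]
finger_gap: 0.0857
grasp_force: 0.0
```

Request:
{"method": "arm_command", "body": {
  "rows": [
    [[0,0,0],[0,0,35],-1],
    [[0,0,0],[0,0,35],-1],
    [[0,0,0],[0,0,30],-1],
    [[0,0,0],[0,0,0],-1],
    [[0,0,0],[0,0,0],-1]
  ]
}}

```text
clock: 3.18
tcp_pos: [0.5676, -0.1791, 0.1538]
eef_rot: [[-0.253, 0.967, -0.006], [0.967, 0.253, 0.003], [0.004, -0.005, -1.0]]
contact_force: [-0.6, -0.4, 0.6]
finger_gap: 0.0853
grasp_force: 0.0
```

Run:
```python
from h import *
b=shot('side','s1');o=arm.get_obs();print(o['tcp_pos'],o['eef_rot'].round(3).tolist())
c=b['pixels'][110:270,270:410,::-1]
c=cv2.resize(c,None,fx=3.7,fy=3.7,interpolation=cv2.INTER_CUBIC)
cv2.imwrite('pics/c4.png',c)
# predicted stopper corners for cell (0.5720,-0.1815) yaw 14.7 in crop px
t=np.radians(14.7);R=np.array([[np.cos(t),-np.sin(t)],[np.sin(t),np.cos(t)]])
P=[[*(R@[sx*.01,sy*.017]+[.572,-.1815]),z] for z in(.1,.07) for sx,sy in((-1,-1),(-1,1),(1,1),(1,-1))]
print(((proj(b,P)-[270,110]+.5)*3.7-.5).round(0).tolist())
```

```text
[ 0.56966212 -0.17997118  0.15651182] [[-0.253, 0.967, -0.001], [0.967, 0.253, 0.0], [0.001, -0.001, -1.0]]
[[261.0, 380.0], [211.0, 361.0], [228.0, 346.0], [278.0, 365.0], [257.0, 421.0], [209.0, 402.0], [226.0, 387.0], [274.0, 406.0]]
```

View pics/c4.png

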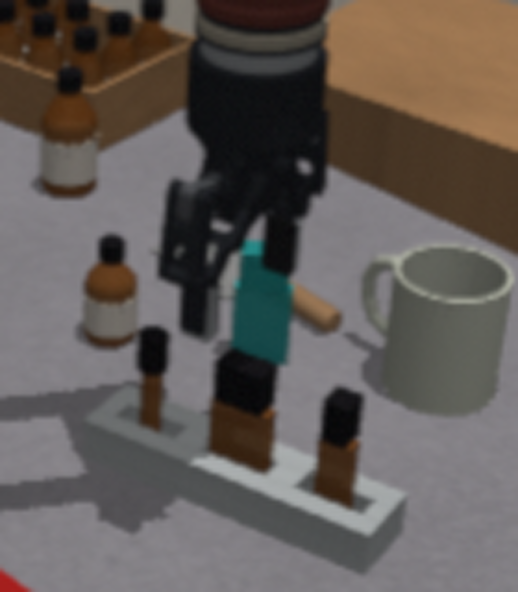

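Request:
{"method": "arm_command", "body": {
  "rows": [
    [[0,0,0],[-2,2,0],-0.3],
    [[0,0,0],[0,0,15],-0.3],
    [[0,0,0],[0,0,15],-0.3],
    [[0,0,0],[0,0,15],-0.3],
    [[0,0,0],[0,0,15],-0.3],
    [[0,0,0],[0,0,0],-0.3],
    [[0,0,0],[0,0,0],0],
    [[0,0,0],[0,0,0],0]
  ],
  "newtons": 20
}}

```text
clock: 3.9
tcp_pos: [0.574, -0.1825, 0.0989]
eef_rot: [[-0.253, 0.967, 0.004], [0.967, 0.253, -0.002], [-0.003, 0.003, -1.0]]
contact_force: [0.1, 0.2, 0.4]
finger_gap: 0.0428
grasp_force: 0.0
```

Request:
{"method": "arm_command", "body": {
  "rows": [
    [[0,0,0],[0,0,0],0.2],
    [[0,0,0],[0,0,0],0.3],
    [[0,0,0],[0,0,0],0.3],
    [[0,0,0],[0,0,0],0.3],
    [[0,0,0],[0,0,0],0.3]
  ]
}}

```text
clock: 4.32
tcp_pos: [0.5723, -0.1818, 0.0966]
eef_rot: [[-0.253, 0.967, 0.0], [0.967, 0.253, -0.0], [-0.0, 0.0, -1.0]]
contact_force: [0.5, -0.7, 0.1]
finger_gap: 0.0296
grasp_force: 0.0
```

Request:
{"method": "arm_command", "body": {
  "rows": [
    [[0,0,0],[0,0,0],0.36],
    [[0,0,0],[0,0,0],0.42],
    [[0,0,0],[0,0,0],0.46],
    [[0,0,0],[0,0,0],0.46],
    [[0,0,0],[0,0,0],0.46]
  ]
}}

```text
clock: 4.73
tcp_pos: [0.5722, -0.1817, 0.0962]
eef_rot: [[-0.253, 0.967, -0.0], [0.967, 0.253, 0.0], [0.0, -0.0, -1.0]]
contact_force: [-0.1, -0.3, 0.1]
finger_gap: 0.0229
grasp_force: 0.0
```

Request:
{"method": "arm_command", "body": {
  "rows": [
    [[0,0,0],[0,0,0],0.5],
    [[0,0,0],[0,0,0],0.5],
    [[0,0,0],[0,0,0],0.5]
  ]
}}

```text
clock: 4.98
tcp_pos: [0.5722, -0.1818, 0.0963]
eef_rot: [[-0.253, 0.967, -0.0], [0.967, 0.253, -0.0], [0.0, -0.0, -1.0]]
contact_force: [0.7, -0.1, 0.5]
finger_gap: 0.0213
grasp_force: 0.0
```

Request:
{"method": "arm_command", "body": {
  "rows": [
    [[0,0,0],[0,0,0],0.52],
    [[0,0,0],[0,0,0],0.52],
    [[0,0,0],[0,0,0],0.52]
  ]
}}

```text
clock: 5.23
tcp_pos: [0.5722, -0.1818, 0.0963]
eef_rot: [[-0.253, 0.967, 0.0], [0.967, 0.253, -0.0], [-0.0, 0.0, -1.0]]
contact_force: [-0.1, 0.5, 0.1]
finger_gap: 0.0209
grasp_force: 0.0
```

Request:
{"method": "arm_command", "body": {
  "rows": [
    [[0,0,0],[0,0,0],0.54],
    [[0,0,0],[0,0,0],0.54],
    [[0,0,0],[0,0,0],0.54]
  ]
}}

```text
clock: 5.48
tcp_pos: [0.5723, -0.1817, 0.0963]
eef_rot: [[-0.253, 0.967, 0.0], [0.967, 0.253, -0.0], [-0.0, 0.0, -1.0]]
contact_force: [-0.1, 0.3, 0.1]
finger_gap: 0.0197
grasp_force: 9.8
```

Request:
{"method": "arm_command", "body": {
  "rows": [
    [[0,0,0],[0,0,0],0.55],
    [[0,0,0],[0,0,0],0.55],
    [[0,0,0],[0,0,0],0.55]
  ]
}}

```text
clock: 5.73
tcp_pos: [0.5723, -0.1818, 0.0964]
eef_rot: [[-0.253, 0.967, 0.0], [0.967, 0.253, -0.0], [-0.0, 0.0, -1.0]]
contact_force: [-0.5, -0.1, -0.1]
finger_gap: 0.0197
grasp_force: 19.7
```

That second step peaked at 19.7 N, over the 12 N limit; it was sent before I had read the first. I'm backing off now and will take one step at a time.

Request:
{"method": "arm_command", "body": {
  "rows": [
    [[0,0,0],[0,0,0],0.537],
    [[0,0,0],[0,0,0],0.537],
    [[0,0,0],[0,0,0],0.537]
  ]
}}

```text
clock: 5.98
tcp_pos: [0.5723, -0.1818, 0.0963]
eef_rot: [[-0.253, 0.967, 0.0], [0.967, 0.253, -0.0], [-0.0, 0.0, -1.0]]
contact_force: [1.1, 0.7, 1.3]
finger_gap: 0.0198
grasp_force: 11.8
```

Request:
{"method": "arm_command", "body": {
  "rows": [
    [[0,0,0],[0,0,0],0.534],
    [[0,0,0],[0,0,0],0.534],
    [[0,0,0],[0,0,0],0.534]
  ]
}}

```text
clock: 6.23
tcp_pos: [0.5722, -0.1818, 0.0963]
eef_rot: [[-0.253, 0.967, 0.0], [0.967, 0.253, -0.0], [-0.0, 0.0, -1.0]]
contact_force: [0.6, 0.4, -0.0]
finger_gap: 0.0201
grasp_force: 5.5
```

Request:
{"method": "arm_command", "body": {
  "rows": [
    [[0,0,0],[0,0,-3],0.534],
    [[0,0,0],[0,0,-5],0.534],
    [[0,0,0],[0,0,-7],0.534],
    [[0,0,0],[0,0,-8],0.534],
    [[0,0,0],[0,0,-8],0.534],
    [[0,0,0],[0,0,-4],0.534],
    [[0,0,0],[0,0,0],0.534],
    [[0,0,0],[0,0,0],0.534]
  ]
}}

```text
clock: 6.9
tcp_pos: [0.5726, -0.1819, 0.1321]
eef_rot: [[-0.253, 0.967, 0.001], [0.967, 0.253, -0.001], [-0.001, 0.001, -1.0]]
contact_force: [-0.3, -0.4, -0.9]
finger_gap: 0.02
grasp_force: 5.1
```

Request:
{"method": "arm_command", "body": {
  "rows": [
    [[0,0,0],[0,0,-7],0.534],
    [[0,0,0],[0,0,-15],0.534],
    [[0,0,0],[0,0,-20],0.534],
    [[0,0,0],[0,0,-23],0.534],
    [[0,0,0],[0,0,-23],0.534],
    [[0,0,0],[0,0,-17],0.534],
    [[0,0,0],[0,0,-10],0.534],
    [[0,0,0],[0,0,0],0.534]
  ]
}}

```text
clock: 7.57
tcp_pos: [0.5737, -0.1824, 0.2495]
eef_rot: [[-0.253, 0.967, 0.005], [0.967, 0.253, -0.002], [-0.003, 0.004, -1.0]]
contact_force: [0.5, 0.3, -0.9]
finger_gap: 0.0201
grasp_force: 5.1
```

Run:
```python
from h import *
b=shot('side','s2');o=arm.get_obs();print(o['tcp_pos'],o['grasp_force'],o['contact_force'])
crop(b,270,90,410,250,3.7,'c5')
```

```text
[ 0.57275387 -0.18199016  0.24745882] 5.080434679985046 [-0.00842407 -0.50705549 -0.71851767]
```

View pics/c5.png

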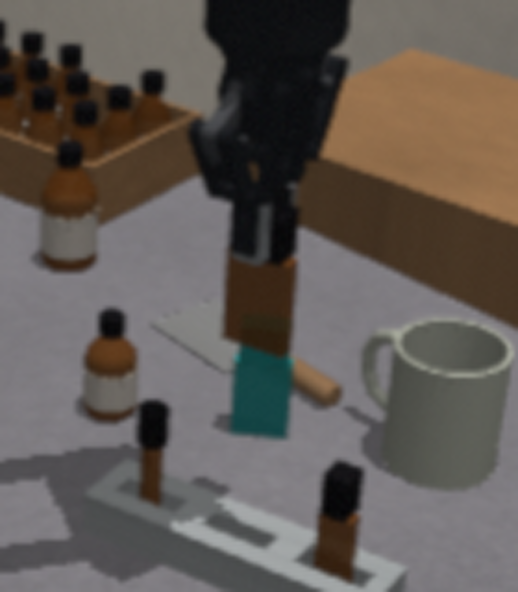

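Request:
{"method": "arm_command", "body": {
  "rows": [
    [[0,0,2],[0,0,0],0.534],
    [[0,0,3],[0,0,0],0.534],
    [[0,0,3],[0,0,0],0.534],
    [[0,0,3],[0,0,0],0.534],
    [[0,0,2.4],[0,0,0],0.534],
    [[0,0,0],[0,0,0],0.534]
  ]
}}

```text
clock: 8.12
tcp_pos: [0.571, -0.1812, 0.2437]
eef_rot: [[-0.021, 1.0, -0.004], [1.0, 0.021, 0.002], [0.002, -0.004, -1.0]]
contact_force: [0.5, 0.3, -0.9]
finger_gap: 0.0199
grasp_force: 5.1
```

Request:
{"method": "arm_command", "body": {
  "rows": [
    [[0,0,0],[10,-2,0],0.534],
    [[0,0,0],[20,-4,0],0.534],
    [[0,0,0],[30,-5,0],0.534],
    [[0,0,0],[35,-6,0],0.534],
    [[0,0,0],[35,-7,0],0.534],
    [[0,0,0],[35,-7,0],0.534],
    [[0,0,0],[35,-7,0],0.534],
    [[0,0,0],[35,-7,0],0.534]
  ]
}}

```text
clock: 8.78
tcp_pos: [0.5205, 0.0543, 0.2454]
eef_rot: [[-0.023, 1.0, -0.002], [1.0, 0.023, 0.0], [0.001, -0.002, -1.0]]
contact_force: [0.5, 0.2, -1.0]
finger_gap: 0.0202
grasp_force: 5.1
```

Request:
{"method": "arm_command", "body": {
  "rows": [
    [[0,0,0],[35,-7,0],0.534],
    [[0,0,0],[35,-7,0],0.534],
    [[0,0,0],[35,-7,0],0.534],
    [[0,0,0],[30,-5,0],0.534],
    [[0,0,0],[25,-4,0],0.534],
    [[0,0,0],[20,-3,0],0.534],
    [[0,0,0],[12,-2,0],0.534],
    [[0,0,0],[8,-1,0],0.534]
  ]
}}

```text
clock: 9.45
tcp_pos: [0.4804, 0.2528, 0.2456]
eef_rot: [[-0.025, 1.0, -0.001], [1.0, 0.025, -0.0], [-0.0, -0.001, -1.0]]
contact_force: [0.7, -0.0, -0.7]
finger_gap: 0.0198
grasp_force: 5.1
```

Request:
{"method": "arm_command", "body": {
  "rows": [
    [[0,0,0],[0,0,0],0.534],
    [[0,0,0],[0,0,6],0.534],
    [[0,0,0],[0,0,12],0.534],
    [[0,0,0],[0,0,7],0.534],
    [[0,0,0],[0,0,0],0.534],
    [[0,0,0],[0,0,0],0.534],
    [[0,0,0],[0,0,0],0.534]
  ]
}}

```text
clock: 10.03
tcp_pos: [0.4818, 0.2508, 0.221]
eef_rot: [[-0.021, 1.0, -0.0], [1.0, 0.021, -0.0], [-0.0, -0.0, -1.0]]
contact_force: [0.3, 0.0, -0.8]
finger_gap: 0.0198
grasp_force: 5.1
```

Run:
```python
from h import *
b=shot('side','s3');a=dict(np.load('pics/side0.npz'))
o=arm.get_obs();print(o['tcp_pos'],o['eef_rot'][:,1])
t=np.radians(1.3);R=np.array([[np.cos(t),-np.sin(t)],[np.sin(t),np.cos(t)]])
def box(c,hx,hy,z):return [[*(R@[sx*hx,sy*hy]+c),z] for sx,sy in((-1,-1),(-1,1),(1,1),(1,-1))]
P=proj(b,box([.4815,.251],.007,.021,.11));print('slot',P.round(2).tolist())
P=proj(b,box([.4815,.251],.01,.024,.11));print('bevel',P.round(2).tolist())
P=proj(b,box([.4815,.2515],.08,.075,.11));print('lid',P.round(2).tolist())
P=proj(b,box(o['tcp_pos'][:2],.006,.02,o['tcp_pos'][2]-.0863));print('glass bottom',P.round(2).tolist())
P=proj(b,box(o['tcp_pos'][:2],.006,.02,o['tcp_pos'][2]-.0263));print('glass top',P.round(2).tolist())
L=cv2.resize(a['pixels'][135:185,160:245,::-1],None,fx=9,fy=9,interpolation=cv2.INTER_CUBIC)[:, :]
r=cv2.resize(b['pixels'][100:180,165:245,::-1],None,fx=7,fy=7,interpolation=cv2.INTER_CUBIC)
cv2.imwrite('pics/c6.png',L[:,:]);cv2.imwrite('pics/c7.png',r);print(L.shape,r.shape)
```

```text
[0.48197967 0.25104231 0.22148442] [9.99771688e-01 2.13644886e-02 3.59901576e-04]
slot [[201.78, 151.57], [193.56, 146.33], [197.88, 144.86], [206.15, 150.04]]
bevel [[201.44, 152.28], [192.05, 146.28], [198.22, 144.19], [207.68, 150.09]]
lid [[188.86, 167.29], [160.41, 147.37], [209.14, 131.4], [239.49, 148.83]]
glass bottom [[201.24, 142.84], [193.34, 137.98], [197.08, 136.75], [205.02, 141.56]]
glass top [[199.27, 122.03], [191.21, 117.48], [195.05, 116.31], [203.15, 120.82]]
(450, 765, 3) (560, 560, 3)
```

View pics/c7.png

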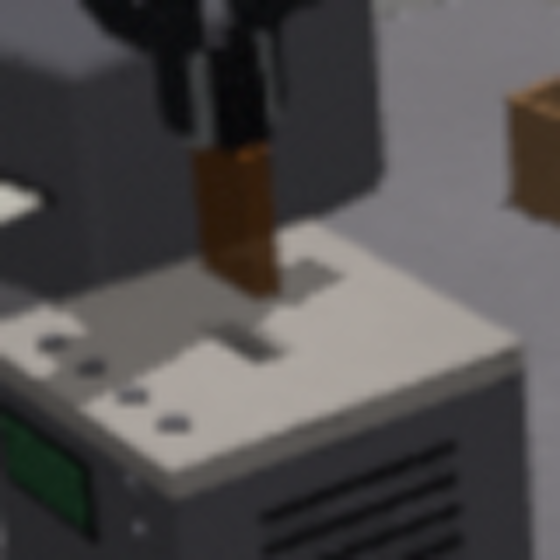

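View pics/c6.png

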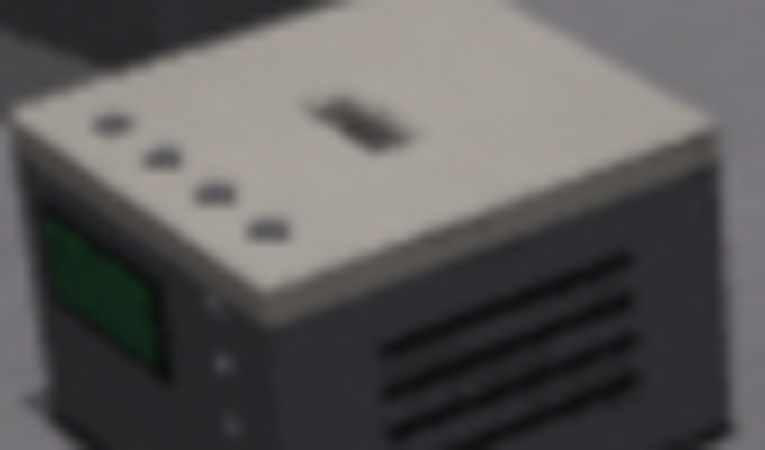

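```bash
cat > fit.py <<'E'
from h import *
def fit(fn,tcp,yaw,rows=None,off=.0863):
    b=dict(np.load(f'pics/{fn}.npz'));u0,v0,u1,v1=182,108,216,150
    I=b['pixels'].astype(float)[v0:v1,u0:u1]; S=np.clip((I[:,:,0]-I[:,:,2])/np.maximum(I.sum(2),30),0,None); S=S/np.percentile(S,97)
    t=np.radians(yaw);R=np.array([[np.cos(t),-np.sin(t)],[np.sin(t),np.cos(t)]]);k=8
    def ren(p):
        C=[[*(R@[sx*.006,sy*.02]+tcp[:2]+p[:2]),tcp[2]-off+p[2]+h] for h in(0,.06) for sx in(-1,1) for sy in(-1,1)]
        q=((proj(b,C)-[u0,v0]+.5)*k*16-8).round().astype(np.int32)
        m=np.zeros(((v1-v0)*k,(u1-u0)*k),np.uint8);cv2.fillConvexPoly(m,cv2.convexHull(q),255,shift=4)
        m=cv2.GaussianBlur(m,(0,0),k*.5);return cv2.resize(m,(u1-u0,v1-v0),interpolation=cv2.INTER_AREA)/255.
    f=lambda p:((ren(p[:3]*1e-3)*p[3]-S)**2).sum()
    from scipy.optimize import minimize
    r=minimize(f,[0,0,0,.8],method='Nelder-Mead',options=dict(initial_simplex=np.array([[0,0,0,.8],[3,0,0,.8],[0,3,0,.8],[0,0,3,.8],[0,0,0,1]])))
    # y-only with x fixed at 0 (fingers centre the cell)
    g=minimize(lambda p:f(np.array([0,p[0],p[1],p[2]])),[0,0,.8],method='Nelder-Mead',options=dict(initial_simplex=np.array([[0,0,.8],[3,0,.8],[0,3,.8],[0,0,1]])))
    return r.x.round(2),r.fun,g.x.round(2),g.fun
if __name__=='__main__':
    print(fit('s3',np.array([.48198,.25104,.22148]),1.25))
    # slot darkness in the top view and in the side view: fit dark rectangle
    for fn,(u0,v0,u1,v1),dz in(('top0',(160,188,188,206),0),('side0',(187,141,212,156),0)):
        b=dict(np.load(f'pics/{fn}.npz'));G=b['pixels'].astype(float).mean(2)[v0:v1,u0:u1];L=np.median(G);D=np.clip(1-G/L-.08,0,None)
        v,u=np.mgrid[v0:v1,u0:u1];c=[(D*u).sum()/D.sum(),(D*v).sum()/D.sum()];print(fn,np.round(c,2),onz(b,c,.11).round(4))
E
python3 fit.py
```

```text
(array([ 1.82,  2.92, -3.49,  0.75]), np.float64(25.17197597765726), array([-0.07, -1.01,  0.75]), np.float64(25.47063113081932))
top0 [173.96 197.28] [0.4817 0.2515 0.11  ]
side0 [199.68 148.44] [0.4804 0.2498 0.11  ]
```

Request:
{"method": "arm_command", "body": {
  "rows": [
    [[0,0,0],[0.4,-0.3,4],0.534],
    [[0,0,0],[0,0,7],0.534],
    [[0,0,0],[0,0,7],0.534],
    [[0,0,0],[0,0,3],0.534],
    [[0,0,0],[0,0,0],0.534],
    [[0,0,0],[0,0,0],0.534]
  ]
}}

```text
clock: 10.58
tcp_pos: [0.4809, 0.2517, 0.1996]
eef_rot: [[-0.022, 1.0, -0.001], [1.0, 0.022, -0.0], [-0.0, -0.001, -1.0]]
contact_force: [-0.2, 0.1, -1.0]
finger_gap: 0.02
grasp_force: 5.1
```

Request:
{"method": "arm_command", "body": {
  "rows": [
    [[0,0,0],[0,0,1],0.534],
    [[0,0,0],[0,0,1],0.534],
    [[0,0,0],[0,0,1],0.534],
    [[0,0,0],[0,0,0],0.534]
  ]
}}

```text
clock: 10.92
tcp_pos: [0.4813, 0.2517, 0.1973]
eef_rot: [[-0.022, 1.0, 0.0], [1.0, 0.022, -0.0], [-0.0, 0.0, -1.0]]
contact_force: [-0.3, -1.6, -0.2]
finger_gap: 0.0202
grasp_force: 5.1
```

Request:
{"method": "arm_command", "body": {
  "rows": [
    [[0,0,0],[0,0,0.7],0.534],
    [[0,0,0],[0,0,0.7],0.534],
    [[0,0,0],[0,0,0.6],0.534],
    [[0,0,0],[0,0,0],0.534],
    [[0,0,0],[0,0,0],0.534]
  ]
}}

```text
clock: 11.33
tcp_pos: [0.4813, 0.2519, 0.1953]
eef_rot: [[-0.022, 1.0, 0.0], [1.0, 0.022, 0.0], [0.0, 0.0, -1.0]]
contact_force: [0.7, 1.3, -1.2]
finger_gap: 0.0197
grasp_force: 5.1
```

Request:
{"method": "arm_command", "body": {
  "rows": [
    [[0,0,0],[0,0,0.7],0.534],
    [[0,0,0],[0,0,0.7],0.534],
    [[0,0,0],[0,0,0.6],0.534],
    [[0,0,0],[0,0,0],0.534],
    [[0,0,0],[0,0,0],0.534]
  ]
}}

```text
clock: 11.75
tcp_pos: [0.4813, 0.2518, 0.1932]
eef_rot: [[-0.022, 1.0, 0.0], [1.0, 0.022, 0.0], [0.0, 0.0, -1.0]]
contact_force: [0.2, 0.3, -0.2]
finger_gap: 0.0199
grasp_force: 5.0
```

Request:
{"method": "arm_command", "body": {
  "rows": [
    [[0,0,0],[0,0,0.7],0.534],
    [[0,0,0],[0,0,0.7],0.534],
    [[0,0,0],[0,0,0.6],0.534],
    [[0,0,0],[0,0,0],0.534],
    [[0,0,0],[0,0,0],0.534]
  ]
}}

```text
clock: 12.17
tcp_pos: [0.4813, 0.2517, 0.1911]
eef_rot: [[-0.022, 1.0, -0.0], [1.0, 0.022, -0.0], [-0.0, -0.0, -1.0]]
contact_force: [0.4, 0.2, -0.7]
finger_gap: 0.0201
grasp_force: 5.0
```

Request:
{"method": "arm_command", "body": {
  "rows": [
    [[0,0,0],[0,0,0.7],0.534],
    [[0,0,0],[0,0,0.7],0.534],
    [[0,0,0],[0,0,0.8],0.534],
    [[0,0,0],[0,0,0.8],0.534],
    [[0,0,0],[0,0,0],0.534],
    [[0,0,0],[0,0,0],0.534]
  ]
}}

```text
clock: 12.67
tcp_pos: [0.4812, 0.2517, 0.1881]
eef_rot: [[-0.022, 1.0, -0.0], [1.0, 0.022, -0.0], [-0.0, -0.0, -1.0]]
contact_force: [0.3, 0.0, -0.9]
finger_gap: 0.0199
grasp_force: 5.0
```

Request:
{"method": "arm_command", "body": {
  "rows": [
    [[0,0,0],[0,0,1],0.534],
    [[0,0,0],[0,0,1.5],0.534],
    [[0,0,0],[0,0,1.5],0.534],
    [[0,0,0],[0,0,1.5],0.534],
    [[0,0,0],[0,0,1.5],0.534],
    [[0,0,0],[0,0,1],0.534],
    [[0,0,0],[0,0,0],0.534],
    [[0,0,0],[0,0,0],0.534]
  ]
}}

```text
clock: 13.33
tcp_pos: [0.4812, 0.2517, 0.1801]
eef_rot: [[-0.022, 1.0, -0.001], [1.0, 0.022, -0.0], [-0.0, -0.001, -1.0]]
contact_force: [-0.0, 0.5, -1.0]
finger_gap: 0.0203
grasp_force: 5.0
```

Run:
```python
from h import *
F=[];M=[]
for i in range(10):
    arm.get_image('side');o=arm.get_obs();F.append(o['contact_force']);M.append(o['moment'])
print(np.mean(F,0).round(2),np.std(F,0).round(2),np.mean(M,0).round(3),o['tcp_pos'])
```

```text
[-0.01  0.59 -0.77] [0.34 0.54 0.57] [ 0.16   0.045 -0.011] [0.48125847 0.25173244 0.18032188]
```

Request:
{"method": "arm_command", "body": {
  "rows": [
    [[0,0,0],[0.5,0,0],0.534],
    [[0,0,0],[0,0,0],0.534],
    [[0,0,0],[0,0,0],0.534]
  ]
}}

```text
clock: 14.08
tcp_pos: [0.4815, 0.2521, 0.1804]
eef_rot: [[-0.022, 1.0, 0.0], [1.0, 0.022, -0.0], [-0.0, 0.0, -1.0]]
contact_force: [-0.0, -0.1, -0.5]
finger_gap: 0.0202
grasp_force: 5.0
```

```bash
cat > f.py <<'E'
from h import *
F=[];M=[]
for i in range(12):
    arm.get_image('side');o=arm.get_obs();F.append(o['contact_force']);M.append(o['moment'])
print(np.mean(F,0).round(2),np.std(F,0).round(2),np.mean(M,0).round(3),o['tcp_pos'],o['grasp_force'],o['clock'])
E
python3 f.py
```

```text
[ 0.03 -0.13 -1.05] [0.53 0.54 0.54] [ 0.003 -0.01  -0.013] [0.48131361 0.25221425 0.18029123] 5.047503635287285 14.6833
```

Request:
{"method": "arm_command", "body": {
  "rows": [
    [[0,0,0],[0.3,0,1],0.534],
    [[0,0,0],[0,0,2],0.534],
    [[0,0,0],[0,0,2],0.534],
    [[0,0,0],[0,0,2],0.534],
    [[0,0,0],[0,0,2],0.534],
    [[0,0,0],[0,0,2],0.534],
    [[0,0,0],[0,0,1],0.534],
    [[0,0,0],[0,0,0],0.534]
  ]
}}

```text
clock: 15.35
tcp_pos: [0.4812, 0.2525, 0.1679]
eef_rot: [[-0.022, 1.0, -0.0], [1.0, 0.022, -0.0], [-0.0, -0.0, -1.0]]
contact_force: [-0.2, 0.3, -0.3]
finger_gap: 0.0199
grasp_force: 5.1
```

```bash
python3 f.py
```

```text
[ 0.17 -0.11 -0.85] [0.52 0.43 0.33] [-0.009  0.009  0.002] [0.48132623 0.25257394 0.16836261] 5.05805991590023 15.95
```

Request:
{"method": "arm_command", "body": {
  "rows": [
    [[0,0,0],[0,0,1.5],0.534],
    [[0,0,0],[0,0,2],0.534],
    [[0,0,0],[0,0,2],0.534],
    [[0,0,0],[0,0,2],0.534],
    [[0,0,0],[0,0,2],0.534],
    [[0,0,0],[0,0,1.5],0.534],
    [[0,0,0],[0,0,0.5],0.534],
    [[0,0,0],[0,0,0],0.534]
  ]
}}

```text
clock: 16.62
tcp_pos: [0.4812, 0.2525, 0.1565]
eef_rot: [[-0.022, 1.0, -0.0], [1.0, 0.022, -0.0], [-0.0, -0.0, -1.0]]
contact_force: [0.0, -0.5, -1.8]
finger_gap: 0.0197
grasp_force: 5.1
```

```bash
python3 f.py
python3 - <<'E'
from h import *
b=shot('side','s4');crop(b,165,100,245,180,7,'c8')
t=np.radians(1.3);R=np.array([[np.cos(t),-np.sin(t)],[np.sin(t),np.cos(t)]])
for z in(.11,.13):
    P=proj(b,[[*(R@[sx*.006,sy*.02]+[.4815,.2522]),z] for sx,sy in((-1,1),(-1,-1),(1,-1))]);print(z,((P-[165,100]+.5)*7-.5).round(0).tolist())
E
```

```text
[ 0.21  0.15 -0.66] [0.57 0.46 0.56] [-0.004 -0.011  0.003] [0.48128882 0.25254832 0.15681049] 5.057721510529518 17.2167
0.11 [[205.0, 326.0], [260.0, 361.0], [286.0, 352.0]]
0.13 [[200.0, 280.0], [255.0, 314.0], [282.0, 305.0]]
```

View pics/c8.png

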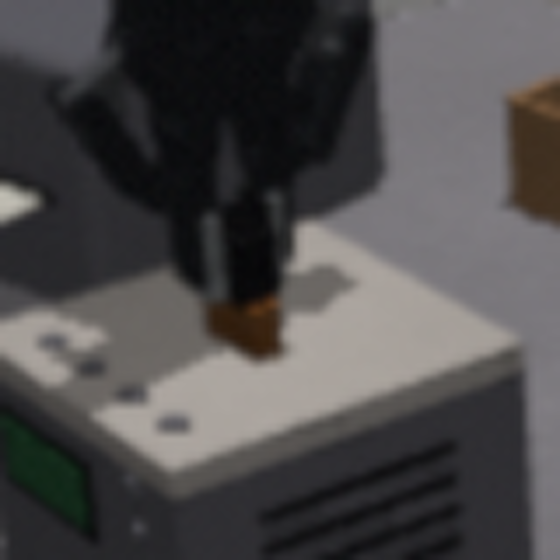

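The picture shows the amber glass in the slot. Its right edge runs from (281,300) to (281,352), so about 20 mm of glass is above the lid. Side forces and moments read zero and only the cell's weight hangs on the gripper.

```bash
python3 -c "
from bench import arm
print(arm.close_job())"
```

```text
the job is handed in; nothing more can be done
None
```

The wide cell hangs upright and free in the reader's slot with about two thirds of its glass inside, held by its stopper at about 5 N, but while I closed the gripper in the stand the squeeze briefly reached about 20 N (limit 12 N) before I backed it off.

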